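# Set a lamp up for inspection and hold the dark screen on its balance point

## Task

Take the tall tube lamp out of the wooden rack, seat it upright and fully home in the empty socket of the inspection stand, beside the identical reference lamp, and let go of it. Then take the stand's hinged black screen by the bar handle on its free edge, swing it up smoothly off its back stops to its balance point, where it stands upright behind the two lamps as their dark background, and finish while still gripping the handle and holding it there; it would fall back or drop forward onto the lamps if let go. Leave the other lamps in their holes.

Things in the scene. Friction and masses are not known exactly. Their poses are not given: they have to be found in the camera images.
- rack: Fixed wooden block 56 x 250 mm on a thin foot, top face 45 mm above the table. Four blind holes, 27 mm wide with 2 mm chamfers, floors 15 mm above the table, in a row along its y axis at y = -90, -30, +30, +90 mm. +30 is empty; which of the others holds which lamp varies, as do the rack's position and yaw. Origin: centre of the underside; z up.
- tall_lamp: The lamp to move: loose tubular lamp 110 mm long, the tallest in the rack. Aluminium cap 24 mm in diameter, 30 mm long, tapered at its foot; then a thin black ring and a white opal tube 23 mm in diameter with a rounded top. 30 to 65 g. Origin: centre of the cap's flat foot; z runs up the lamp. In the rack its foot is 15 mm above the table, so 80 mm stand clear of the block.
- short_lamp: Stays in the rack: the same kind of lamp, but only 76 mm long. Origin: centre of its foot, z up.
- globe_lamp: Stays in the rack: lamp with the same cap but a round white bulb 35 mm in diameter, 75 mm long in all. Origin: centre of its foot, z up.
- reference_lamp: Stays where it is: the reference lamp, identical to the tall lamp, standing loose in the stand's other socket (80 mm from the empty one, on the robot's right). Origin: centre of its foot, z up.
- stand: Fixed inspection stand (position and yaw vary). Grey base 200 (x) x 250 (y) mm, 16 mm high. Origin: centre of the base at table height; x away from the robot at yaw 0, z up. Grey socket block 50 x 150 mm, top 46 mm above the table, centred at x = -50 mm, sockets at y = +40 (empty) and -40 mm (reference lamp). Behind it the black screen, hinged between two cheeks, leans back on two posts.
- empty_socket (a point): Centre of the floor of the empty socket, 20 mm above the table and 26 mm below the top of the socket block. The socket is 27 mm across with a 3 mm chamfer round its mouth; a lamp standing fully home has its origin here and reaches 130 mm above the table. Axes as the stand.
- flap_hinge (a point): Middle of the screen's hinge line, 44 mm above the table, 20 mm in +x from the stand's origin. The line runs along the stand's y axis.
- flap_handle (a point): Middle of the screen's handle: round steel bar 12 mm thick, parallel to the hinge line and 165 mm from it, 76 mm straight, 44 mm of free air between it and the screen. At the start 117 mm behind (+x of) the hinge line, 161 mm above the table; at balance straight above it, 209 mm up. Can be pinched from straight above, fingers closing along the stand's x; the bar turns between them as it swings.
- flap (a joint): Screen angle, rad. 0: leaning back 45 degrees on its stops (start); grows as the top comes up and forward, toward lamps and robot. 0.785: exactly upright = its balance point (weight symmetrical about its plane). Beyond, it tips forward and strikes the lamps at about 1.4. Hinge nearly free (0.003 N m), no catch. Screen 200 wide, 115 high, 0.28 to 0.46 kg: 1 to 1.7 N at the handle lifts it.
There are look-alikes about, which are no part of the job. What is shaped like the tall_lamp but yellow is not meant.

How it is judged (in metres and radians):
On the way:
1. the tall lamp stands fully home in the empty socket, let go, while the screen still leans back (horizontal distance between tall_lamp and empty_socket below 0.005 m and z of tall_lamp in the frame of empty_socket below 0.004 m and angle between tall_lamp's own z axis and vertical below 0.12 rad and contact force between the fingers and tall_lamp below 0.2 N and value of joint flap below 0.2 rad), for 0.2 s.
At the end, for the whole second after the job is handed in: Tall lamp home in the empty socket (within 5 mm of its centre, 4 mm of its floor, 7 degrees of upright), untouched; screen at rest within 4 degrees (0.07 rad) of its balance point, gripped with 1 N or more, touching no lamp; other lamps upright in their holes, moved under 12 mm (horizontal distance between tall_lamp and empty_socket below 0.005 m and z of tall_lamp in the frame of empty_socket below 0.004 m and angle between tall_lamp's own z axis and vertical below 0.12 rad and value of joint flap between 0.715 and 0.855 rad and velocity of joint flap between -0.15 and 0.15 rad/s and contact force between the fingers and flap above 1 N and contact force between each of flap, the arm, the fingers and tall_lamp below 0.2 N and contact force between flap and reference_lamp below 0.2 N and distance of each of short_lamp, globe_lamp, reference_lamp from where it was at the start of the episode below 0.012 m and angle between each of short_lamp, globe_lamp, reference_lamp's own z axis and vertical below 0.15 rad); the arm keeps its last pose, push and grip.
It fails at once if the screen is tipped forward over the lamps, more than 20 degrees past its balance point (value of joint flap above 1.135 rad).
It fails at once if the screen is flung or let fall (faster than 3 rad/s) (velocity of joint flap above 3 rad/s or velocity of joint flap below -3 rad/s).
It fails at once if another lamp is pulled out or knocked over (distance of any of short_lamp, globe_lamp, reference_lamp from where it was at the start of the episode above 0.02 m or angle between any of short_lamp, globe_lamp, reference_lamp's own z axis and vertical above 0.3 rad).
It also fails if it takes over 45 s, if anything falls off the work surface, if the arm or the gripper's body presses on something with over 40 N, if the wrist force passes 120 N, or if a joint passes its speed limit or range.

## Robot

A 6-joint arm with a two-finger parallel gripper is mounted at the origin on a cart in front of the work surface, level with it; the furniture and walls round the work are solid. World frame = base frame: x ahead of the robot, y to its left, z up, the work surface at z = 0. Lengths are in mm, angles in degrees, forces in N, time in s.
With the tool pointing down it reaches from about 350 to 850 mm from the base axis. Payload 8.1 kg.
Tool frame: the origin (TCP) lies between the finger pads; the fingertips stand 22 mm ahead of it and the grasp point (between the pads) lies 3 mm ahead of it; z points along the fingers, y is the line along which they close (so a half turn about z gives the same grasp; the last joint's range is limited). The gripper opens to 85 mm and grips with 20 to 120 N. Pads are 22 mm wide; open, the fingers measure 114 mm over their backs; the gripper's body (76 mm by 85 mm) begins 54 mm behind the grasp point. The pads swing forward as they close: fully open they stand 13 mm farther back than shut.
Start: joints at [-81.956, 7.471, 85.268, -0, 87.261, -4.893], TCP at [134.352, -584.769, 253.292] pointing down, gripper open.
Joint ranges: [-169.43, 169.43], [-51.17, 129.36], [1.28, 143.12], [-76.62, 256.62], [0, 156.53], [-152.29, 152.29]. Speed limits (degrees/s): [136.94, 136.94, 159.86, 180, 180, 180].

## Interface

Orientations are given as [roll, pitch, yaw] about the fixed x, y, z axes, in that order (R = Rz(yaw) Ry(pitch) Rx(roll)).
In Python, from bench import r, vision gives the robot as it stands.
- The arm moves only by the tool step_arm, never from a script. Its argument "targets" is a list that holds one entry, the list of rows, each a list of 6 numbers: the shift along the world's x, y, z in mm, then the turn, a rotation vector about the world's x, y, z in rad. In form: [[[x, y, z, rx, ry, rz], ...]]. A call has 1 to 12 rows; each row is the pose to reach, as a shift and turn from the pose commanded when the call began; what a row does not reach only later rows make up. A row lasts 1/12 s, in which the tool goes at most 41.7 mm and 7.16 degrees, less where a joint would pass 70% of its speed; a pose out of reach is approached as far as the arm can. A call with a gripper value outside its range is refused whole. "fingers" is the gripper's target within -1 to 1 (shut at 1, half-way at 0, fully open at -1), set as the call begins (left out, the last holds). The fingers move at their own pace and stop on an object; "newtons" is the grip in N (left out, the last holds). Time passes only in rows, so rows that repeat a pose let the fingers close. It gives the time, the measured TCP pose, the force, the opening and the grip force at its end, in the units of the state.
- r.sense(): the state, without advancing time (a new reading comes with each control period).
- vision.snapshot(name): name is "side" or "top" or "wrist"; returns a dict with "img" (480x640x3 uint8, blue, green, red), "mtx" (3x3 intrinsics, pixels), "D" ([k1, k2, p1, p2, k3] as OpenCV has them; the pictures are not rectified), "eye" and "attitude" of the camera in the world. Camera axes: x right, y up, looking along -z (the intrinsics and any distortion apply to the point x, -y, -z); pixel columns grow to the right and rows downward; lengths in mm; the calibration is good to about 2 mm. A picture is of the moment at which its call begins. There is no depth.
- r.hand_in(): hands the job in; it is judged then, once.
The state is a dict: "time": time; "joint_pos": joint angles; "qd": joint speeds; "joint_efforts": joint torques, N m; "tool_pos": TCP position; "tcp_rot": TCP orientation; "ft_force": force on the tool from outside, world axes, zero at the start; "wrist_torque": the same for the moment, N m; "finger_gap": finger opening in mm; "grip_force": force on a finger pad.
Only numpy, scipy, OpenCV 4.12 (cv2) and the standard library are available. Lean on these libraries where they do the work, as an engineer would, in place of code of your own. Each camera call takes 0.05 s, during which the arm holds its last target. There are 200 camera calls.

## Working session

There is one attempt and no reset: what is moved stays moved. The work goes in short steps, Python scripts to look and compute and a tool call to move; the robot and the scene stay as the last step left them, time stands still between calls to the robot, and variables do not carry over. Pictures are saved under pics/ and viewed, at most 10 in all, crops included, and the job is handed in when it is done.

Besides the shell and the picture viewer there is one more tool, called by a JSON object that holds its "fn" and its "kwargs". step_arm: Moves the arm, as the interface text tells. Its arguments: {"type":"object","properties":{"targets":{"type":"array"},"fingers":{"type":"number"},"newtons":{"type":"number"}},"required":["targets"]}

```bash
mkdir -p pics; ls
cat > h.py <<'E'
import numpy as np, cv2
from scipy.spatial.transform import Rotation as R
from bench import r, vision
def att(s):
    a=np.array(s["attitude"],float)
    return a if a.shape==(3,3) else R.from_euler('xyz',a,degrees=True).as_matrix()
def ray(s,uv):
    p=cv2.undistortPoints(np.array([[uv]],float),np.array(s["mtx"]),np.array(s["D"]))[0,0]
    return np.array(s["eye"],float), att(s)@np.array([p[0],-p[1],-1.])
def onz(s,uv,z):
    e,d=ray(s,uv); return e+d*(z-e[2])/d[2]
def proj(s,P):
    c=(np.atleast_2d(P)-np.array(s["eye"]))@att(s); c=c*[1,-1,-1]
    return cv2.projectPoints(c.reshape(-1,1,3),np.zeros(3),np.zeros(3),np.array(s["mtx"]),np.array(s["D"]))[0][:,0]
def tri(s1,u1,s2,u2):
    e1,d1=ray(s1,u1);e2,d2=ray(s2,u2)
    k=np.linalg.lstsq(np.c_[d1,-d2],e2-e1,rcond=None)[0]
    a,b=e1+d1*k[0],e2+d2*k[1]; return (a+b)/2,np.linalg.norm(a-b)
E
python3 - <<'E'
from h import *
for n in ("side","top"):
    s=vision.snapshot(n); cv2.imwrite(f"pics/{n}0.png",s["img"]); print(n,s["eye"],s["attitude"],s["mtx"],s["D"])
print(r.sense())
E
```

```text
pics
side [303.8125366  828.27656221 789.20487465] [  49.24217417    0.27303799 -165.82980974] [[490.69928429   0.         323.38970256]
 [  0.         490.69928429 247.73076156]
 [  0.           0.           1.        ]] [-0.02089152  0.          0.          0.          0.        ]
top [ 303.66493741   62.16828986 1501.09768798] [  8.15025644   0.5707472  -90.51278042] [[563.40237382   0.         332.94856607]
 [  0.         563.40237382 243.77363772]
 [  0.           0.           1.        ]] [-0.05361811  0.          0.          0.          0.        ]
{'time': 0.1, 'joint_pos': array([-8.19560783e+01,  7.50975576e+00,  8.53213096e+01, -4.00621383e-04,
        8.72625749e+01, -4.89371480e+00]), 'qd': array([ 8.03977214e-02, -1.22614794e-01, -1.32775560e-01,  1.84861802e-02,
       -8.42859779e-02, -2.33922855e-05]), 'joint_efforts': array([ 1.54955851e-03, -5.70954466e+01, -5.01942372e+01, -2.46208474e-04,
        8.26295611e-03,  9.96969760e-07]), 'tool_pos': array([ 134.28395229, -584.31977445,  252.37658046]), 'tcp_rot': array([-1.79906667e+02, -7.58954606e-03,  1.29376498e+01]), 'ft_force': array([-0.89492773,  0.04658233, -0.57140344]), 'wrist_torque': array([ 0.0104216 ,  0.01900362, -0.05175595]), 'grip_force': 0.0, 'finger_gap': 85.41580321660906}
```

View pics/side0.png

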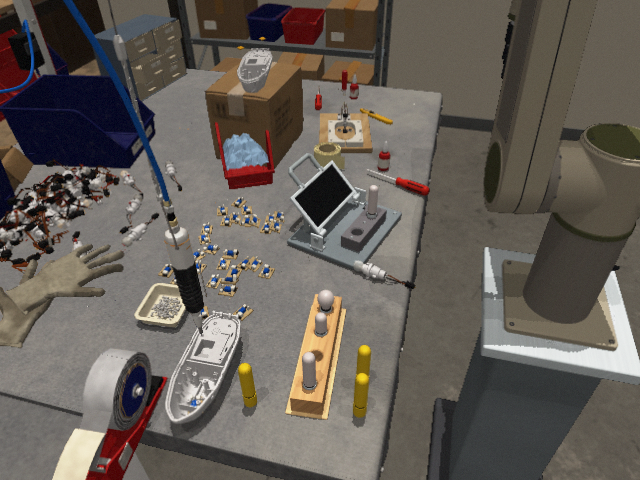

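View pics/top0.png

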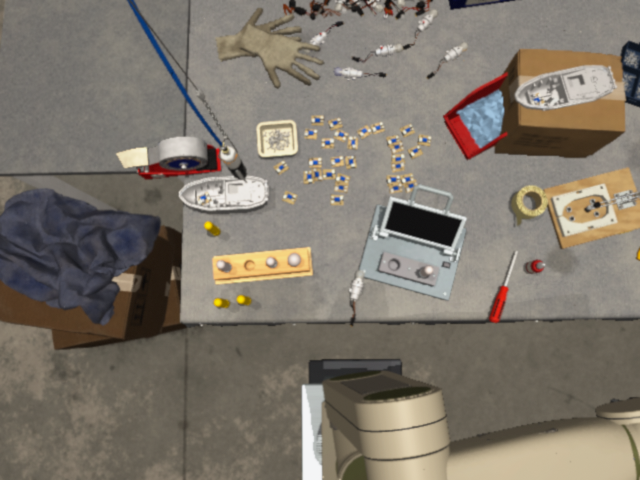

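Side view: the rack holds a tall white lamp at (309,370), short at (321,323) and globe at (325,300). The yellow tubes at (363,365), (361,395) and (247,385) are look-alikes. The reference is at (373,205), the empty socket near (352,240). The white tube at (309,370) is the only one that is white, tubular, in the rack and tallest; I'll confirm it in an enlarged crop.

Run:
```python
from h import *
a=cv2.imread("pics/side0.png");b=cv2.imread("pics/top0.png")
c1=cv2.resize(a[280:430,230:390],(400,375),interpolation=cv2.INTER_CUBIC)
c2=cv2.resize(a[140:290,280:420],(400,429)[:2],interpolation=cv2.INTER_CUBIC)[:375]
c3=cv2.resize(b[230:310,190:330],(394,225),interpolation=cv2.INTER_CUBIC)
c4=cv2.resize(b[175:305,350:480],(225,225),interpolation=cv2.INTER_CUBIC)
o=np.zeros((600,800,3),np.uint8);o[:375,:400]=c1;o[:375,400:]=c2;o[375:,:394]=c3;o[375:,400:625]=c4
cv2.imwrite("pics/crop1.png",o)
```

```text
(no output)
```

View pics/crop1.png

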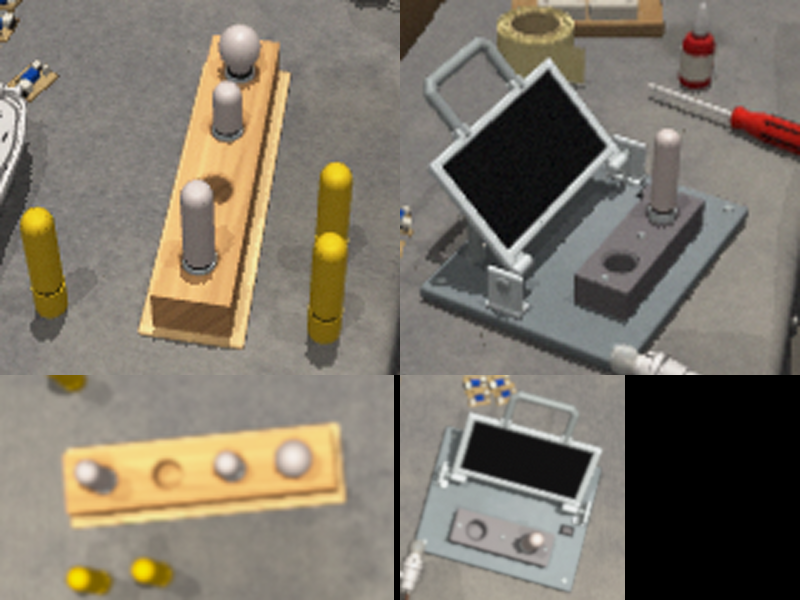

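The crop confirms it: the tall white lamp with the black ring is in the rack's end hole (left end), next to the empty hole; short and globe follow. The empty socket is at crop (622,262), with the handle bar at the upper left of the screen. Now measuring.

Run:
```python
from h import *
S=vision.snapshot("side");T=vision.snapshot("top")
np.set_printoptions(precision=1,suppress=True)
hs=cv2.cvtColor(T["img"],cv2.COLOR_BGR2HSV)
def comps(m,box,mn=20):
    x0,y0,x1,y1=box;z=np.zeros_like(m);z[y0:y1,x0:x1]=m[y0:y1,x0:x1]
    n,l,st,c=cv2.connectedComponentsWithStats(z)
    return [(st[i],c[i],l==i) for i in range(1,n) if st[i][4]>mn]
# rack wood in top
w=cv2.inRange(hs,(8,70,90),(28,255,255))
w=cv2.morphologyEx(w,cv2.MORPH_CLOSE,np.ones((15,15)))
for st,c,m in comps(w,(200,240,325,290),500):
    rc=cv2.minAreaRect(np.argwhere(m)[:,::-1].astype(np.float32));print("rack",rc)
    print(np.array([onz(T,p,30) for p in cv2.boxPoints(rc)]))
# white lamps
for n,s,box in (("top",T,(205,240,320,285)),("topref",T,(380,245,450,290)),("side",S,(290,280,340,400)),("sideref",S,(360,180,390,232))):
    h=cv2.cvtColor(s["img"],cv2.COLOR_BGR2HSV)
    m=cv2.inRange(h,(0,0,120),(180,50,255))
    for st,c,mm in comps(m,box): print(n,st,c)
# dark hole, top & side
for n,s,box in (("hT",T,(380,250,412,280)),("hS",S,(335,228,366,255))):
    g=cv2.cvtColor(s["img"],cv2.COLOR_BGR2GRAY)
    x0,y0,x1,y1=box; print(n);print(g[y0:y1:1,x0:x1:1] if n=="hS" else "")
    m=cv2.inRange(g,0,55)
    for st,c,mm in comps(m,box,8): print(n,st,c,onz(s,c,46))
# stand base mask top
b=cv2.inRange(hs,(85,25,90),(115,90,190)); b=cv2.morphologyEx(b,cv2.MORPH_CLOSE,np.ones((5,5)))
for st,c,m in comps(b,(350,180,475,305),1000):
    rc=cv2.minAreaRect(np.argwhere(m)[:,::-1].astype(np.float32));print("base",st,rc)
# screen black quad
g=cv2.cvtColor(T["img"],cv2.COLOR_BGR2GRAY)
for st,c,m in comps(cv2.inRange(g,0,35),(370,190,475,260),500):
    rc=cv2.minAreaRect(np.argwhere(m)[:,::-1].astype(np.float32));print("screen",rc,cv2.boxPoints(rc).tolist())
g=cv2.cvtColor(S["img"],cv2.COLOR_BGR2GRAY)
for st,c,m in comps(cv2.inRange(g,0,35),(285,150,365,240),500):
    rc=cv2.minAreaRect(np.argwhere(m)[:,::-1].astype(np.float32));print("screenS",rc,cv2.boxPoints(rc).tolist())
```

```text
rack ((262.2278137207031, 269.1876220703125), (36.69951248168945, 99.69554138183594), 84.47245788574219)
[[485.9 397.9  30. ]
 [508.9 135.3  30. ]
 [412.4 126.4  30. ]
 [389.5 386.6  30. ]]
top [ 205  240  115   45 2167] [262.  257.2]
top [289 254  11  12 103] [293.9 259.3]
top [267 258   9   9  65] [271.  261.9]
top [217 261   9   8  55] [220.9 264.5]
topref [ 380  245   70   45 2731] [413.2 267.5]
topref [432 245  18  10  80] [444.1 248.4]
side [ 290  280   50  110 2007] [305.7 309.9]
side [315 312  11  11  85] [320.4 316.9]
side [302 352  13  12 117] [308.3 357.6]
side [331 359   9  41 214] [336.4 383.8]
sideref [360 180  30  52 959] [375.7 203. ]
hT

hS
[[140 138 139 142 139 139 142 144 144 146 147 144 135 123 121 118 115 103
  104  99  90  87  92  93  99 104 108 114 121 118 119]
 [140 136 139 139 138 142 139 143 144 142 144 135 125 121 121 113 102  93
   76  64  64  63  64  62  65  77  98 101 114 123 120]
 [138 140 141 143 142 140 142 144 143 142 135 123 121 118 118 110  96  67
   57  51  52  54  52  53  53  56  71  94  82 121 118]
 [136 140 138 145 142 142 140 139 141 135 125 1
[... 3011 characters left out ...]
 133 122 132 136 135 135 138 137 137]]
hS [352 230  10   5  42] [356.7 232. ] [454.7 -82.3  46. ]
hS [341 237  25  14 200] [352.8 243.8] [454.9 -37.1  46. ]
screen ((422.796142578125, 224.08078002929688), (68.76134490966797, 26.399446487426758), 15.255118370056152) [[386.1538391113281, 227.7692413330078], [393.1000061035156, 202.3000030517578], [459.4384460449219, 220.39231872558594], [452.4922790527344, 245.86155700683594]]
screenS ((324.1207580566406, 195.22262573242188), (35.62911605834961, 51.10934829711914), 47.48955535888672) [[293.2452697753906, 199.3584747314453], [330.9207458496094, 164.82261657714844], [354.9962463378906, 191.08677673339844], [317.3207702636719, 225.6226348876953]]
```

Run:
```python
from h import *
np.set_printoptions(precision=1,suppress=True)
S=vision.snapshot("side");T=vision.snapshot("top")
for n,p,z in (("tall",(220.9,264.5),121),("short",(271,261.9),87),("globe",(293.9,259.3),80)): print(n,onz(T,p,z))
print("tall tri",tri(T,(220.9,264.5),S,(308.3,357.6)),"base side",onz(S,(309.2,385.5),45))
print("short tri",tri(T,(271,261.9),S,(320.4,316.9)))
print("rackhole top",onz(T,(190+167/2.814,230+97/2.814),45))
# hough-like: dark blob for socket in top
g=cv2.cvtColor(T["img"],cv2.COLOR_BGR2GRAY); print(g[256:274,384:406])
rg=g[248:285,418:442]; print(rg[5:30])
a,b=onz(T,(384,234.5),60),onz(T,(456,254),60)
q=np.array([[386.15,227.77],[452.49,245.86],[393.1,202.3],[459.4,220.4]])
for i,z in ((0,55),(2,130)):
    A,B=onz(T,q[i],z),onz(T,q[i+1],z); d=A-B; print("yaw",np.degrees(np.arctan2(-d[0],d[1])),np.linalg.norm(d),A,B)
print("handle",tri(T,(414.7,187.7),S,(289.8,169.7)),tri(T,(452.3,195.2),S,(310.4,154.7)))
```

```text
tall [452.6 351.6 121. ]
short [461.6 231.5  87. ]
globe [468.5 174.1  80. ]
tall tri (array([453. , 352.1, 118.7]), np.float64(0.4014239438339944)) base side [452.2 356.9  45. ]
short tri (array([462.8, 231.9,  84.4]), np.float64(1.7407987282871105))
rackhole top [460.1 293.   45. ]
[[163 165 166 166 166 166 167 166 166 165 165 166 165 165 165 164 164 165
  166 166 165 166]
 [165 167 167 167 167 167 166 163 159 157 156 159 162 165 165 165 165 165
  165 165 165 163]
 [166 166 166 167 166 165 160 150 135 123 122 132 143 155 162 165 166 167
  166 166 165 165]
 [168 167 167 167 165 156 141 122 102  88  86  97 112 130 145 158 165 167
  167 167 166 166]
 [182 176 169 167 160 142 120 103  93  84  77  75  80  96 121 148 162 166
  167 168 166 166]
 [197 186 171 163 149 131 126 125 125 123 109  89  74  74  96 130 155 166
  167 168 168 168]
 [190 182 170 158 139 132 138 145 148 150 144 122  92  72  79 109 145 163
  168 168 168 168]
 [175 172 167 156 139 136 147 156 161 164 161 149 121  87  72  97 136 160
  168 169 168 169]
 [169 168 166 155 139 139 154 163 166 167 167 162 148 110  77  93 133 1
[... 2994 characters left out ...]
 106  97  95  95  98 107 118 126 133 141 145 149 157 166 167
  166 165 166 173 180 185]
 [ 82  87 104 108 102  98  96  97  93  93  99 114 135 147 157 176 182 170
  164 165 167 176 181 184]
 [ 89  82  94 105 107 104 100  96  88  84  98 124 143 149 155 171 175 167
  164 165 173 179 181 182]
 [110 103 108 112 108 103  98  92  92  98 118 137 148 150 153 157 160 162
  164 167 175 180 181 181]]
yaw -16.08571030365697 177.98671439290888 [551.5 -64.1  55. ] [ 502.2 -235.1   55. ]
yaw -16.19063519541085 169.80949445750912 [602.7 -76.3 130. ] [ 555.3 -239.4  130. ]
handle (array([ 630. , -125.7,  168.6]), np.float64(0.2368213060254568)) (array([ 608.5, -218.3,  160.9]), np.float64(7.1865992272841765))
```

{"fn": "step_arm", "kwargs": {"targets": [[[266,285,50,0,0,0.6],[266,285,50,0,0,0.6],[266,285,50,0,0,0.6],[266,285,50,0,0,0.6],[266,285,50,0,0,0.6],[266,285,50,0,0,0.6],[266,285,50,0,0,0.8],[266,455,50,0,0,1.066],[266,455,50,0,0,1.066],[266,455,50,0,0,1.066],[266,455,50,0,0,1.066],[266,455,50,0,0,1.066]]], "fingers": -1, "newtons": 40}}

```text
time: 1.3
tool_pos: [388.2, -171.1, 301.2]
tcp_rot: [180.0, 0.0, 74.0]
ft_force: [0.4, -0.7, -0.0]
finger_gap: 85.6
grip_force: 0.0
```

{"fn": "step_arm", "kwargs": {"targets": [[[0,0,0,0,0,0],[0,0,0,0,0,0],[0,0,0,0,0,0]]]}}

```text
time: 1.55
tool_pos: [388.3, -172.9, 301.1]
tcp_rot: [180.0, 0.0, 74.1]
ft_force: [0.6, 0.1, -0.2]
finger_gap: 85.3
grip_force: 0.0
```

Run:
```python
from h import *
np.set_printoptions(precision=1,suppress=True)
T=vision.snapshot("top");W=vision.snapshot("wrist");cv2.imwrite("pics/w1.png",W["img"])
print(onz(T,(393.8,264.3),46),onz(T,(428.7,269.3),126))
print(W["eye"],W["attitude"],W["mtx"],W["D"]); q=r.sense(); print(q["tool_pos"],q["tcp_rot"],q["ft_force"],q["time"])
```

```text
[456.8 -82.6  46. ] [ 435.1 -159.9  126. ]
[409.3 -95.9 421.3] [-18.5   0.  -16. ] [[426.    0.  317.8]
 [  0.  426.  239.6]
 [  0.    0.    1. ]] [-0.  0.  0.  0.  0.]
[ 387.9 -174.   300.9] [-180.     0.    73.9] [-0.4 -0.  -0.5] 1.65
```

View pics/w1.png

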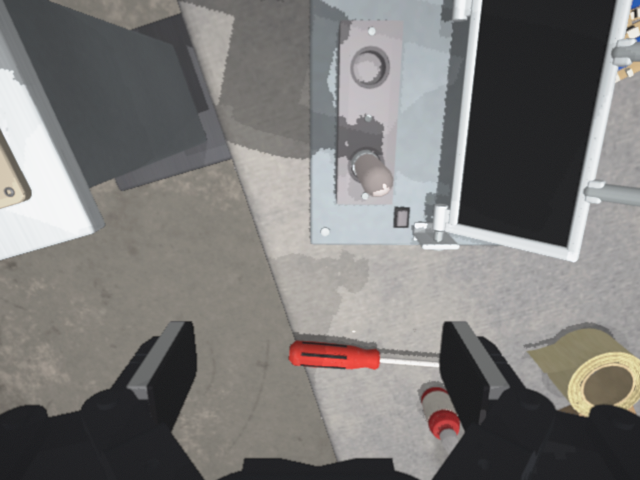

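Wrist view: the socket mouth is at about (369,67), the reference lamp's foot near (362,165), and the base front edge is the vertical line at column 311, so the stand yaw is about -16°. The handle arms leave the right side of the picture.

Run:
```python
from h import *
np.set_printoptions(precision=1,suppress=True)
W=vision.snapshot("wrist");g=cv2.cvtColor(W["img"],cv2.COLOR_BGR2GRAY)
c=cv2.HoughCircles(cv2.medianBlur(g,5)[30:110,330:410],cv2.HOUGH_GRADIENT,1,30,param1=80,param2=15,minRadius=12,maxRadius=26)
print(c)
if c is not None:
    for x,y,rr in c[0]: print((x+330,y+30,rr),onz(W,(x+330,y+30),46))
for p in ((311.5,30),(311.5,235)): print("front edge",onz(W,p,16))
print("R corner front",onz(W,(312,243),16))
print("ref",onz(W,(378,186),128), "scr",onz(W,(340,205),46),onz(W,(340,20),46))
```

```text
[[[38.5 36.5 21.1]]]
(np.float32(368.5), np.float32(66.5), np.float32(21.1)) [455.5 -84.7  46. ]
front edge [419.  -41.7  16. ]
front edge [ 366.8 -219.9   16. ]
R corner front [ 364.9 -228.2   16. ]
ref [ 433.1 -164.2  128. ] scr [ 402.7 -190.6   46. ] [442.  -45.1  46. ]
```

{"fn": "step_arm", "kwargs": {"targets": [[[64,240,-20,0,0,0.2],[64,240,-20,0,0,0.2],[64,240,-20,0,0,0.2],[64,240,-20,0,0,0.2],[64,240,-20,0,0,0.2],[64,474,-40,0,0,0.368],[64,474,-40,0,0,0.368],[64,474,-40,0,0,0.368],[64,474,-40,0,0,0.368],[64,474,-40,0,0,0.368],[64,474,-40,0,0,0.368],[64,474,-40,0,0,0.368]]]}}

```text
time: 2.7
tool_pos: [452.4, 303.3, 260.0]
tcp_rot: [-179.9, -0.0, 95.1]
ft_force: [0.1, -0.0, 0.4]
finger_gap: 85.4
grip_force: 0.0
```

{"fn": "step_arm", "kwargs": {"targets": [[[0,0,0,0,0,0],[0,0,0,0,0,0],[0,0,0,0,0,0]]]}}

```text
time: 2.95
tool_pos: [452.8, 299.7, 260.5]
tcp_rot: [-180.0, 0.1, 95.0]
ft_force: [0.1, -0.6, -1.0]
finger_gap: 85.5
grip_force: 0.0
```

Run:
```python
from h import *
np.set_printoptions(precision=1,suppress=True)
W=vision.snapshot("wrist");cv2.imwrite("pics/w2.png",W["img"])
print(W["eye"],W["attitude"]); q=r.sense(); print(q["tool_pos"],q["tcp_rot"],q["time"])
t=np.array([452.5,352.3,0]);print(proj(W,[t+[0,0,45],t+[0,0,120]]))
```

```text
[444.6 380.3 380.8] [-18.5   0.1   5. ]
[452.8 299.5 260.8] [-180.    0.   95.] 3.0
[[325.4 136.3]
 [327.3 147.2]]
```

View pics/w2.png

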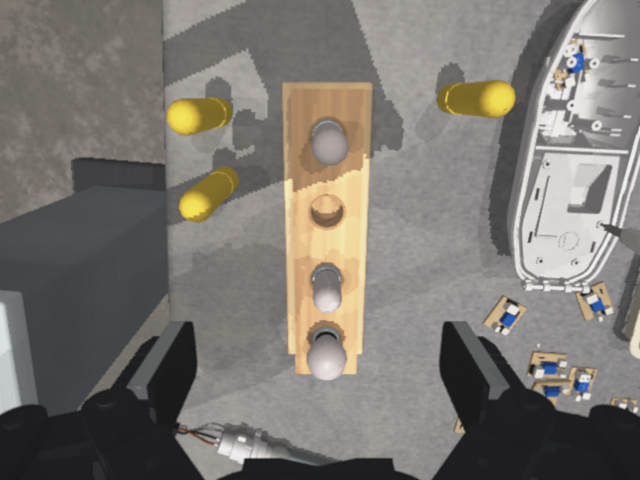

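Wrist view: the tall lamp's head is at (330,143), the empty hole at (327,210), the short lamp at (327,292). The head is slightly beyond my prediction (327,147).

Run:
```python
from h import *
np.set_printoptions(precision=1,suppress=True)
W=vision.snapshot("wrist")
img=W["img"]; h=cv2.cvtColor(img,cv2.COLOR_BGR2HSV)
m=cv2.inRange(h,(0,0,70),(180,60,255))[115:172,300:360]; m=cv2.morphologyEx(m,cv2.MORPH_OPEN,np.ones((3,3)))
n,l,st,c=cv2.connectedComponentsWithStats(m);print(st[1:],c[1:]+[300,115])
print(onz(W,(327,210),45),[onz(W,(330,143),z) for z in (105,117,125)],onz(W,(328,126),46))
for a,b in (((284,110),(291,330)),((371,110),(362,330))): print(onz(W,a,45),onz(W,b,45))
```

```text
[[  12    4   36   46 1318]] [[328.6 142.1]]
[459.4 294.   45. ] [array([454.6, 353.2, 105. ]), array([454.1, 354.4, 117. ]), array([453.9, 355.2, 125. ])] [454. 360.  46.]
[419.8 368.7  45. ] [437.7 181.   45. ]
[485.2 374.5  45. ] [501.  186.5  45. ]
```

{"fn": "step_arm", "kwargs": {"targets": [[[1,30,0,0,0,0],[1,54,0,0,0,0],[1,54,-25,0,0,0],[1,54,-50,0,0,0],[1,54,-75,0,0,0],[1,54,-100,0,0,0],[1,54,-125,0,0,0],[1,54,-150,0,0,0],[1,54,-165,0,0,0],[1,54,-175,0,0,0],[1,54,-178,0,0,0],[1,54,-178,0,0,0]]]}}

```text
time: 4.05
tool_pos: [453.4, 354.1, 82.8]
tcp_rot: [-180.0, 0.0, 95.0]
ft_force: [-0.6, -0.4, -0.4]
finger_gap: 85.0
grip_force: 0.0
```

{"fn": "step_arm", "kwargs": {"targets": [[[0,0,0,0,0,0],[0,0,0,0,0,0],[0,0,0,0,0,0],[0,0,0,0,0,0],[0,0,0,0,0,0],[0,0,0,0,0,0],[0,0,0,0,0,0],[0,0,0,0,0,0],[0,0,0,0,0,0],[0,0,0,0,0,0]]], "fingers": 0.9, "newtons": 25}}

```text
time: 4.88
tool_pos: [453.4, 355.2, 83.5]
tcp_rot: [180.0, -0.0, 95.1]
ft_force: [-0.8, -0.2, 5.8]
finger_gap: 22.0
grip_force: 28.0
```

{"fn": "step_arm", "kwargs": {"targets": [[[0,0,5,0,0,0],[0,0,15,0,0,0],[0,0,30,0,0,0],[0,0,50,0,0,0],[0,0,70,0,0,0],[0,0,90,0,0,0],[0,0,110,0,0,0],[0,0,130,0,0,0],[0,0,140,0,0,0],[0,0,140,0,0,0]]]}}

```text
time: 5.72
tool_pos: [454.3, 355.7, 226.0]
tcp_rot: [179.8, -0.1, 95.1]
ft_force: [0.3, 0.4, -0.2]
finger_gap: 21.9
grip_force: 27.5
```

Run:
```python
from h import *
np.set_printoptions(precision=1,suppress=True)
o=np.zeros((480,800,3),np.uint8)
S=vision.snapshot("side");W=vision.snapshot("wrist")
q=r.sense();t=q["tool_pos"];print(t,q["tcp_rot"],q["finger_gap"],q["grip_force"],q["ft_force"])
print("expect foot/ring/top px side",proj(S,[t+[0,0,-68],t+[0,0,-38],t+[0,0,42]]))
p=proj(S,t)[0].astype(int);c=S["img"][p[1]-60:p[1]+90,p[0]-60:p[0]+65];print("crop at",p-60)
o[:,:400]=cv2.resize(c,(400,480),interpolation=cv2.INTER_CUBIC);o[:300,400:]=cv2.resize(W["img"],(400,300))
cv2.imwrite("pics/g1.png",o)
```

```text
[453.  354.9 222.4] [-180.     0.    95.1] 22.310761013718647 27.541763484477997 [-0.2 -0.4 -0.5]
expect foot/ring/top px side [[307.4 345.5]
 [306.9 333.5]
 [305.4 298.4]]
crop at [246 257]
```

View pics/g1.png

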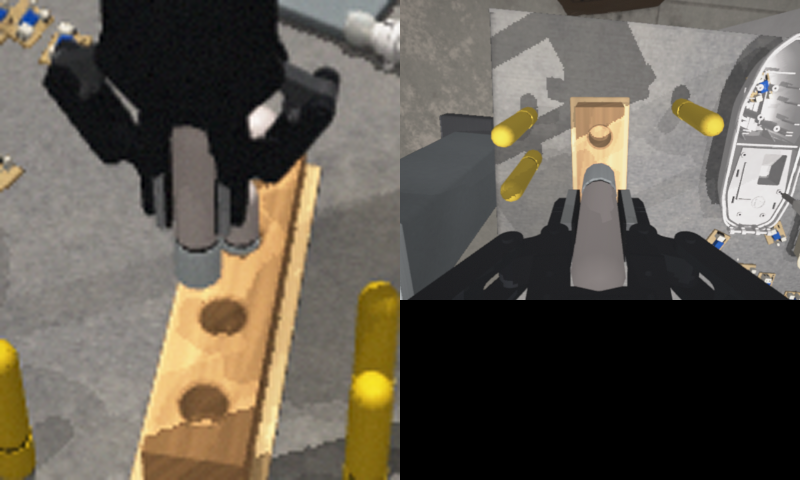

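The lamp is held upright (foot at crop (197,285), matching the prediction), and the rack's end hole is empty. Checking the lateral offset of the foot in the hand.

Run:
```python
from h import *
np.set_printoptions(precision=1,suppress=True)
W=vision.snapshot("wrist");t=r.sense()["tool_pos"];print(t)
g=cv2.cvtColor(W["img"],cv2.COLOR_BGR2GRAY)
print(list(zip(range(250,310,2),g[250:310:2,318].tolist())))
for z in (-66,-64): print(z,[proj(W,t+np.array([0,d+12,z]))[0].tolist() for d in (-3,0,3)])
# far edge of ring bottom (cap top) nearest camera: y+12 at z=-38
print("ring",[proj(W,t+np.array([0,d+11.5,-38]))[0].tolist() for d in (-3,0,3)])
print("foot near edge",[proj(W,t+np.array([0,d+10,-68]))[0].tolist() for d in (-3,0,3)])
for row in (270,282): print(row,[ (c,int(g[row,c])) for c in range(286,350,2)])
```

```text
[452.5 354.6 221.4]
[(250, 212), (252, 212), (254, 210), (256, 209), (258, 216), (260, 211), (262, 125), (264, 123), (266, 124), (268, 125), (270, 125), (272, 126), (274, 126), (276, 126), (278, 127), (280, 128), (282, 128), (284, 146), (286, 144), (288, 68), (290, 114), (292, 126), (294, 125), (296, 126), (298, 126), (300, 126), (302, 125), (304, 126), (306, 126), (308, 126)]
-66 [[321.27240838398524, 259.1038174791243], [321.8596980512261, 253.14514160465987], [322.45258026110764, 247.1295987013679]]
-64 [[321.30203665062004, 260.6485485728616], [321.8951069180822, 254.6401000061494], [322.49387985406514, 248.57374618137374]]
ring [[321.6333127443922, 284.9109864516931], [322.31214995407646, 278.1856136365245], [322.9984561818091, 271.38600167983753]]
foot near edge [[320.85859952638475, 261.49717587133324], [321.43660349887574, 255.62429847590408], [322.0200444155704, 249.6960610741407]]
270 [(286, 179), (288, 176), (290, 184), (292, 195), (294, 198), (296, 197), (298, 168), (300, 119), (302, 119), (304, 121), (306, 122), (308, 124), (310, 126), (312, 126), (314, 125), (316, 124), (318, 125), (320, 126), (322, 129), (324, 128), (326, 127), (328, 128), (330, 126), (332, 127), (334, 128), (336, 127), (338, 184), (340, 220), (342, 221), (344, 220), (346, 220), (348, 226)]
282 [(286, 175), (288, 178), (290, 188), (292, 194), (294, 145), (296, 118), (298, 119), (300, 119), (302, 122), (304, 125), (306, 126), (308, 128), (310, 129), (312, 129), (314, 128), (316, 129), (318, 128), (320, 129), (322, 131), (324, 130), (326, 129), (328, 130), (330, 129), (332, 127), (334, 129), (336, 130), (338, 129), (340, 127), (342, 133), (344, 205), (346, 215), (348, 215)]
```

{"fn": "step_arm", "kwargs": {"targets": [[[5,-35,0,0,0,-0.03],[5,-75,0,0,0,-0.06],[5,-115,0,0,0,-0.1],[5,-155,0,0,0,-0.14],[5,-195,0,0,0,-0.18],[5,-235,0,0,0,-0.22],[5,-275,0,0,0,-0.26],[5,-315,0,0,0,-0.3],[5,-350,0,0,0,-0.34],[5,-385,0,0,0,-0.37],[5,-415,0,0,0,-0.37],[5,-435,0,0,0,-0.37]]]}}

```text
time: 6.87
tool_pos: [456.8, -82.5, 221.0]
tcp_rot: [-179.8, 0.0, 73.8]
ft_force: [-0.7, 0.3, -0.0]
finger_gap: 22.1
grip_force: 27.5
```

{"fn": "step_arm", "kwargs": {"targets": [[[0,0,-20,0,0,0],[0,0,-40,0,0,0],[0,0,-60,0,0,0],[0,0,-75,0,0,0],[0,0,-80,0,0,0],[0,0,-80,0,0,0],[0,0,-80,0,0,0]]]}}

```text
time: 7.45
tool_pos: [457.7, -79.8, 142.6]
tcp_rot: [-179.9, -0.0, 73.9]
ft_force: [-0.5, -0.1, 0.5]
finger_gap: 22.1
grip_force: 27.5
```

Run:
```python
from h import *
np.set_printoptions(precision=1,suppress=True)
o=np.zeros((480,800,3),np.uint8)
S=vision.snapshot("side");W=vision.snapshot("wrist");T=vision.snapshot("top")
q=r.sense();t=q["tool_pos"];print(t,q["tcp_rot"],q["finger_gap"],q["grip_force"],q["ft_force"])
print("side foot exp",proj(S,t+[-1.5,-2.6,-68]),"socket",proj(S,[456,-83.3,46]))
print("wrist foot exp",proj(W,t+[-1.5,-2.6,-68]),"socket",proj(W,[456,-83.3,46]))
o[:,:400]=cv2.resize(S["img"][170:266,310:390],(400,480),interpolation=cv2.INTER_CUBIC);o[:,400:]=cv2.resize(W["img"][180:340,250:383],(400,480),interpolation=cv2.INTER_CUBIC)
cv2.imwrite("pics/g2.png",o)
```

```text
[458.9 -80.2 144.2] [179.9   0.   73.9] 22.159411572288704 27.54305675625801 [ 0.5  0.  -0.3]
side foot exp [[356.1 221.8]] socket [[356.2 231.7]]
wrist foot exp [[319.5 280.7]] socket [[317.1 259.7]]
```

View pics/g2.png

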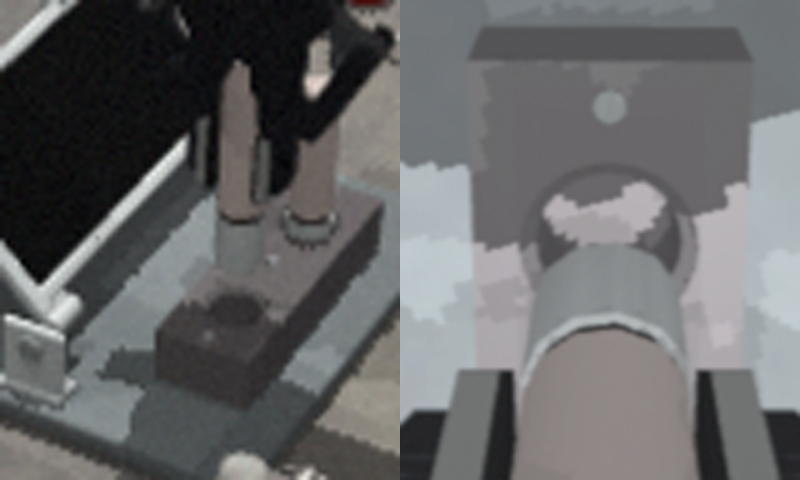

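Socket mouth in the wrist view: columns 291–349, upper rim at row 234. Lamp foot: upper rim at row 261, centre column about 319. Converting both into one camera-consistent offset.

Run:
```python
from h import *
np.set_printoptions(precision=1,suppress=True)
W=vision.snapshot("wrist");t=r.sense()["tool_pos"];zf=t[2]-68; print(t)
ux=np.array([.961,-.277,0]);uy=np.array([.277,.961,0])
far=onz(W,(319.8,234),46); l=onz(W,(291,258),46);rr=onz(W,(349,258),46);print("mouth width",np.linalg.norm(l-rr))
soc=far-16.5*uy; f=onz(W,(319,261),zf)
for R0 in (10,11,12):print("socket",soc,"foot",f-R0*uy,"delta world",(soc-f+R0*uy)[:2],"stand-frame",(soc-f)@ux,(soc-f)@uy+R0)
```

```text
[459.  -80.1 144.2]
mouth width 31.823873915941107
socket [457.6 -85.8  46. ] foot [457.8 -83.   76.2] delta world [-0.2 -2.7] stand-frame 0.5526399454985769 -2.7043146329311245
socket [457.6 -85.8  46. ] foot [457.5 -84.   76.2] delta world [ 0.1 -1.8] stand-frame 0.5526399454985769 -1.7043146329311245
socket [457.6 -85.8  46. ] foot [457.2 -84.9  76.2] delta world [ 0.3 -0.8] stand-frame 0.5526399454985769 -0.7043146329311245
```

{"fn": "step_arm", "kwargs": {"targets": [[[0,-1.8,0,0,0,0],[0,-1.8,-10,0,0,0],[0,-1.8,-20,0,0,0],[0,-1.8,-26,0,0,0],[0,-1.8,-30,0,0,0],[0,-1.8,-34,0,0,0],[0,-1.8,-38,0,0,0],[0,-1.8,-41,0,0,0],[0,-1.8,-44,0,0,0],[0,-1.8,-47,0,0,0],[0,-1.8,-50,0,0,0],[0,-1.8,-50,0,0,0]]]}}

```text
time: 8.65
tool_pos: [457.8, -81.7, 92.4]
tcp_rot: [-180.0, 0.0, 73.9]
ft_force: [-1.3, -0.0, -0.6]
finger_gap: 21.8
grip_force: 27.5
```

{"fn": "step_arm", "kwargs": {"targets": [[[0,0,-1,0,0,0],[0,0,-2,0,0,0],[0,0,-3,0,0,0],[0,0,-4,0,0,0],[0,0,-4,0,0,0]]]}}

```text
time: 9.07
tool_pos: [458.1, -81.8, 88.8]
tcp_rot: [-180.0, -0.0, 73.9]
ft_force: [-1.2, -1.1, -0.5]
finger_gap: 22.1
grip_force: 27.5
```

{"fn": "step_arm", "kwargs": {"targets": [[[0,0,-0.7,0,0,0],[0,0,-1.4,0,0,0],[0,0,-2,0,0,0],[0,0,-2,0,0,0]]]}}

```text
time: 9.4
tool_pos: [458.7, -81.9, 88.4]
tcp_rot: [180.0, 0.0, 73.9]
ft_force: [-4.2, 1.1, 11.9]
finger_gap: 22.2
grip_force: 28.3
```

{"fn": "step_arm", "kwargs": {"targets": [[[0,0,1,0,0,0],[0,0,1,0,0,0],[0,0,1,0,0,0],[0,0,1,0,0,0],[0,0,1,0,0,0],[0,0,1,0,0,0]]], "fingers": 0}}

```text
time: 9.9
tool_pos: [458.0, -81.8, 87.8]
tcp_rot: [-180.0, 0.0, 73.9]
ft_force: [-0.5, -0.0, -0.3]
finger_gap: 42.8
grip_force: 0.0
```

{"fn": "step_arm", "kwargs": {"targets": [[[0,0,5,0,0,0],[0,0,15,0,0,0],[0,0,30,0,0,0],[0,0,50,0,0,0],[0,0,75,0,0,0],[0,0,100,0,0,0],[0,0,130,0,0,0],[0,0,160,0,0,0],[0,0,180,0,0,0],[0,0,180,0,0,0]]]}}

```text
time: 10.73
tool_pos: [460.5, -82.5, 274.9]
tcp_rot: [179.4, 0.0, 73.9]
ft_force: [0.8, -0.8, 1.5]
finger_gap: 42.4
grip_force: 0.0
```

Run:
```python
from h import *
np.set_printoptions(precision=1,suppress=True)
o=np.zeros((480,800,3),np.uint8)
S=vision.snapshot("side");W=vision.snapshot("wrist")
q=r.sense();t=q["tool_pos"];print(t,q["finger_gap"],q["ft_force"],q["time"])
print("exp tops side",proj(S,[[457,-84,130],[457,-84,46],[434.8,-161,130],[434.8,-161,46]]))
print("handle exp side",proj(S,[[624.6,-173.6,161]]))
o[:,:400]=cv2.resize(S["img"][140:260,280:380],(400,480),interpolation=cv2.INTER_CUBIC);o[:300,400:]=cv2.resize(W["img"],(400,300))
cv2.imwrite("pics/g3.png",o)
```

```text
[458.8 -82.  269.9] 42.62021238105043 [-0.6 -0.1 -0.5] 10.8333
exp tops side [[357.3 203. ]
 [355.9 231.4]
 [372.5 186.2]
 [370.5 214.1]]
handle exp side [[297.9 162.6]]
```

View pics/g3.png

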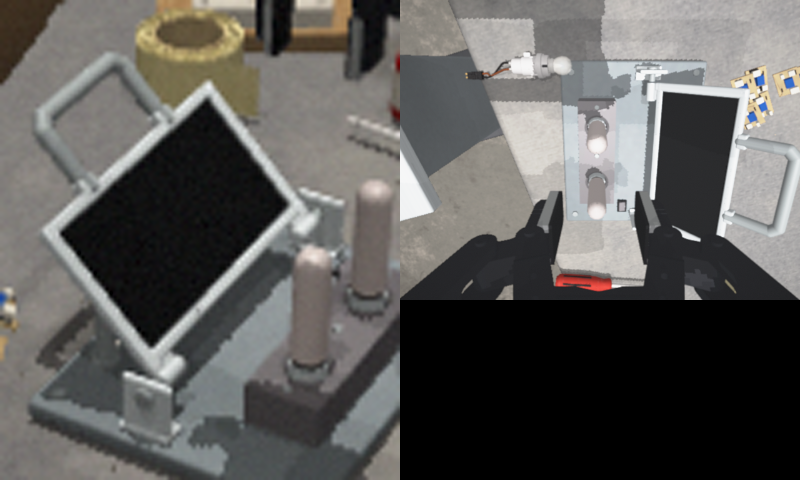

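Side view: the tall lamp's top is at about (357.5,202), where predicted, and it stands like the reference. Wrist view: the handle bar is at the right, from about (635,237) to (594,371). Hovering over it next.

{"fn": "step_arm", "kwargs": {"targets": [[[25,-14,0,0,0,0],[55,-30,0,0,0,0],[85,-47,0,0,0,0],[115,-64,0,0,0,0],[140,-78,0,0,0,0],[158,-88,0,0,0,0],[166,-92,0,0,0,0],[166,-92,0,0,0,0],[166,-92,0,0,0,0]]]}}

```text
time: 11.58
tool_pos: [623.5, -173.6, 266.2]
tcp_rot: [-179.8, -0.0, 73.9]
ft_force: [-0.8, 0.5, 0.3]
finger_gap: 42.7
grip_force: 0.0
```

Run:
```python
from h import *
np.set_printoptions(precision=1,suppress=True)
W=vision.snapshot("wrist");q=r.sense();t=q["tool_pos"];print(t,q["tcp_rot"],q["ft_force"],q["time"])
h=np.array([625,-174,161.]);uy=np.array([.277,.961,0])
print("exp bar",proj(W,[h,h+38*uy,h-38*uy]))
cv2.imwrite("pics/w4.png",W["img"])
```

```text
[ 623.3 -173.4  266.7] [-179.9   -0.    73.9] [ 0.8 -0.4  0.4] 11.6333
exp bar [[323.1 248.4]
 [323.3 181.3]
 [322.8 309.1]]
```

View pics/w4.png

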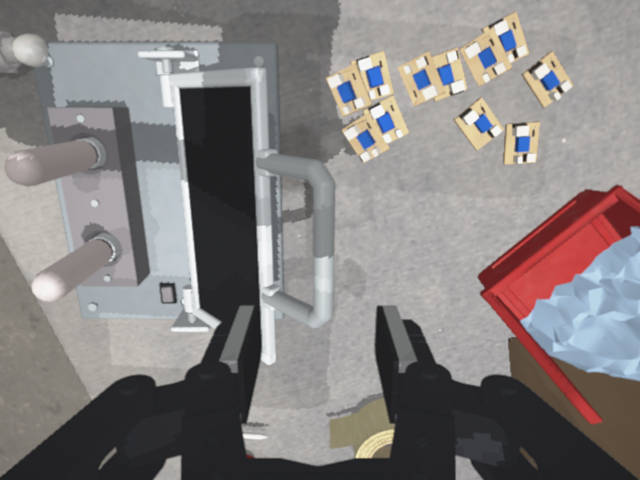

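The bar runs along column 323, rows 175–317, as predicted (181–309), and the gripper is centred over it. Descending.

{"fn": "step_arm", "kwargs": {"targets": [[[1.5,-0.5,-15,0,0,0],[1.5,-0.5,-35,0,0,0],[1.5,-0.5,-55,0,0,0],[1.5,-0.5,-72,0,0,0],[1.5,-0.5,-85,0,0,0],[1.5,-0.5,-94,0,0,0],[1.5,-0.5,-100,0,0,0],[1.5,-0.5,-104,0,0,0],[1.5,-0.5,-104,0,0,0],[1.5,-0.5,-104,0,0,0]]], "fingers": 0.25}}

```text
time: 12.47
tool_pos: [626.0, -174.4, 164.8]
tcp_rot: [179.9, 0.0, 73.9]
ft_force: [-0.0, 0.4, -0.1]
finger_gap: 32.2
grip_force: 0.0
```

{"fn": "step_arm", "kwargs": {"targets": [[[0,0,0,0,0,0],[0,0,0,0,0,0],[0,0,0,0,0,0],[0,0,0,0,0,0],[0,0,0,0,0,0],[0,0,0,0,0,0]]], "fingers": 1, "newtons": 20}}

```text
time: 12.97
tool_pos: [626.1, -174.5, 165.1]
tcp_rot: [179.9, 0.0, 73.9]
ft_force: [-1.7, 0.3, 5.5]
finger_gap: 11.0
grip_force: 19.7
```

Run:
```python
import numpy as np
f=lambda p:np.array([165*np.sin(np.radians(p))*.961,-165*np.sin(np.radians(p))*.277,165*np.cos(np.radians(p))])
for b,L in ((45,[44.5,43.5,42,40,38,36,34,32,30,28,26,24]),(24,[22,20,18,16,14,12,10,8,6,4.5,3.5,3])):
    print([[*map(float,np.round(f(p)-f(b),1)),0,0,0] for p in L])
```

```text
[[-1.0, 0.3, 1.0, 0, 0, 0], [-3.0, 0.9, 3.0, 0, 0, 0], [-6.0, 1.7, 5.9, 0, 0, 0], [-10.2, 2.9, 9.7, 0, 0, 0], [-14.5, 4.2, 13.3, 0, 0, 0], [-18.9, 5.5, 16.8, 0, 0, 0], [-23.5, 6.8, 20.1, 0, 0, 0], [-28.1, 8.1, 23.3, 0, 0, 0], [-32.8, 9.5, 26.2, 0, 0, 0], [-37.7, 10.9, 29.0, 0, 0, 0], [-42.6, 12.3, 31.6, 0, 0, 0], [-47.6, 13.7, 34.1, 0, 0, 0]]
[[-5.1, 1.5, 2.3, 0, 0, 0], [-10.3, 3.0, 4.3, 0, 0, 0], [-15.5, 4.5, 6.2, 0, 0, 0], [-20.8, 6.0, 7.9, 0, 0, 0], [-26.1, 7.5, 9.4, 0, 0, 0], [-31.5, 9.1, 10.7, 0, 0, 0], [-37.0, 10.7, 11.8, 0, 0, 0], [-42.4, 12.2, 12.7, 0, 0, 0], [-47.9, 13.8, 13.4, 0, 0, 0], [-52.1, 15.0, 13.8, 0, 0, 0], [-54.8, 15.8, 14.0, 0, 0, 0], [-56.2, 16.2, 14.0, 0, 0, 0]]
```

{"fn": "step_arm", "kwargs": {"targets": [[[-1.0,0.3,1.0,0,0,0],[-3.0,0.9,3.0,0,0,0],[-6.0,1.7,5.9,0,0,0],[-10.2,2.9,9.7,0,0,0],[-14.5,4.2,13.3,0,0,0],[-18.9,5.5,16.8,0,0,0],[-23.5,6.8,20.1,0,0,0],[-28.1,8.1,23.3,0,0,0],[-32.8,9.5,26.2,0,0,0],[-37.7,10.9,29.0,0,0,0],[-42.6,12.3,31.6,0,0,0],[-47.6,13.7,34.1,0,0,0]]]}}

```text
time: 13.97
tool_pos: [578.9, -160.7, 199.7]
tcp_rot: [179.8, -0.0, 73.9]
ft_force: [5.6, 0.3, 6.5]
finger_gap: 11.1
grip_force: 20.5
```

{"fn": "step_arm", "kwargs": {"targets": [[[-5.1,1.5,2.3,0,0,0],[-10.3,3.0,4.3,0,0,0],[-15.5,4.5,6.2,0,0,0],[-20.8,6.0,7.9,0,0,0],[-26.1,7.5,9.4,0,0,0],[-31.5,9.1,10.7,0,0,0],[-37.0,10.7,11.8,0,0,0],[-42.4,12.2,12.7,0,0,0],[-47.9,13.8,13.4,0,0,0],[-52.1,15.0,13.8,0,0,0],[-54.8,15.8,14.0,0,0,0],[-56.2,16.2,14.0,0,0,0]]]}}

```text
time: 14.97
tool_pos: [521.3, -144.0, 211.8]
tcp_rot: [-180.0, -0.0, 73.9]
ft_force: [3.1, 3.0, 3.2]
finger_gap: 10.8
grip_force: 21.1
```

Run:
```python
from h import *
np.set_printoptions(precision=1,suppress=True)
S=vision.snapshot("side");T=vision.snapshot("top");q=r.sense();print(q["tool_pos"],q["ft_force"],q["finger_gap"],q["grip_force"])
o=np.zeros((600,800,3),np.uint8)
o[:,:400]=cv2.resize(S["img"][120:270,290:390],(400,600),interpolation=cv2.INTER_CUBIC);o[:400,400:]=cv2.resize(T["img"][180:300,360:480],(400,400),interpolation=cv2.INTER_CUBIC)
cv2.imwrite("pics/f1.png",o)
hg=np.array([493.5,-136.5,0])+20*np.array([.961,-.277,0]);uy=np.array([.277,.961,0])
# front-plane prediction of screen's near vertical edge for upright
for y in (100,-100): print(y,"side px bottom/top",proj(S,[hg+y*uy+[0,0,44],hg+y*uy+[0,0,159]]), proj(T,[hg+y*uy+[0,0,44],hg+y*uy+[0,0,159]]))
print("bar",proj(S,hg+[0,0,209]))
```

```text
[ 521.5 -144.1  211.8] [1.6 4.  3.3] 11.133057274815004 21.04156494140625
100 side px bottom/top [[318.4 236.6]
 [317.8 196.9]] [[379.  232.7]
 [382.3 225.1]]
-100 side px bottom/top [[356.9 195.1]
 [358.7 157.1]] [[453.1 253. ]
 [462.6 247. ]]
bar [[339.8 157.4]]
```

View pics/f1.png

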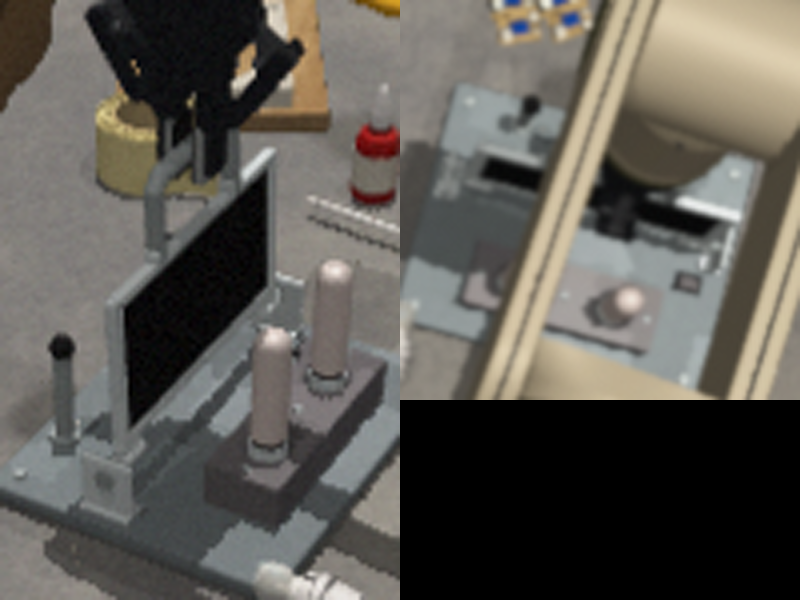

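Side view: the screen stands nearly upright behind both lamps, the bar is in the fingers at about (335,160), and the left edge still leans back slightly. By geometry about 3° (8 mm) is left.

{"fn": "step_arm", "kwargs": {"targets": [[[-2,0.6,0.1,0,0,0],[-4,1.2,0.2,0,0,0],[-6,1.7,0.2,0,0,0],[-7.3,2.1,0.2,0,0,0],[-7.9,2.3,0.2,0,0,0],[-7.9,2.3,0.2,0,0,0],[-7.9,2.3,0.2,0,0,0],[-7.9,2.3,0.2,0,0,0]]]}}

```text
time: 15.73
tool_pos: [513.8, -141.9, 212.1]
tcp_rot: [-180.0, -0.0, 73.9]
ft_force: [2.2, 5.6, 1.3]
finger_gap: 11.0
grip_force: 20.9
```

Run:
```python
from h import *
np.set_printoptions(precision=2,suppress=True)
S=vision.snapshot("side");T=vision.snapshot("top");q=r.sense();print(q["tool_pos"],q["ft_force"],q["qd"],q["grip_force"])
o=np.zeros((600,800,3),np.uint8)
o[:,:400]=cv2.resize(S["img"][120:270,290:390],(400,600),interpolation=cv2.INTER_CUBIC)
cv2.imwrite("pics/f2.png",o)
# black panel left & right vertical edges in side view: fit lines, compare with upright
g=cv2.cvtColor(S["img"],cv2.COLOR_BGR2GRAY);m=cv2.inRange(g,0,35);m[:,:318]=0;m[:,362:]=0;m[:160]=0;m[230:]=0
n,l,st,c=cv2.connectedComponentsWithStats(m);k=1+np.argmax(st[1:,4]);print(st[k],c[k])
a=cv2.approxPolyDP(cv2.findContours((l==k).astype(np.uint8),0,1)[0][0],3,True)[:,0];print(a.tolist())
hg=np.array([493.5,-136.5,0])+20*np.array([.961,-.277,0]);ux=np.array([.961,-.277,0]);uy=np.array([.277,.961,0])
for th in (-4,0,4):
    d=np.sin(np.radians(th))*ux+np.cos(np.radians(th))*np.array([0,0,1])
    print(th,[proj(S,[hg+y*uy+[0,0,44]+d*s for s in (20,105)]).tolist() for y in (90,-90)])
```

```text
[ 513.8  -141.89  212.11] [1.85 4.05 1.58] [0.05 0.14 0.04 0.04 0.   0.08] 20.920332670211792
[323 164  35  63 968] [339.44 194.53]
[[357, 164], [323, 197], [323, 226], [356, 191]]
-4 [[[320.99090070890367, 227.94867758433116], [322.9561225506502, 199.3349488586641]], [[355.88411837977395, 190.82454665629277], [359.2885407379869, 163.24019781403172]]]
0 [[[320.4845997137444, 227.7504295580683], [320.16101325293226, 198.31093196198356]], [[355.41064774475336, 190.6590281091176], [356.6839832273534, 162.39185835348326]]]
4 [[[319.97911860661895, 227.58449797836585], [317.3821320122542, 197.4776572887515]], [[354.9361711798231, 190.52465411006685], [354.0833028205309, 161.72477659228403]]]
```

The side-view panel edges match the upright prediction (edge slopes 0 and +1 px, against −0.3 and +1.3). Grip is 21 N and the arm is at rest. Handing in.

```bash
python3 -c "
from bench import r
print(r.hand_in())"
```

```text
the job is handed in; nothing more can be done
None
```

I handed the job in at about 16 s; no verdict came back. The tall lamp is seated and released in the empty socket. The screen is at its balance point to within about 1° by my measurements, and the gripper is still holding its handle with about 21 N.

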